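# Pack a sample tube and hook the carrier shut

### The arm

A 7-joint arm with a two-finger parallel gripper is mounted at the origin on a cart in front of the work surface, level with it; the furniture and walls round the work are solid. World frame = base frame: x ahead of the robot, y to its left, z up, the work surface at z = 0. Lengths are in m, angles in rad, forces in N, time in s.
With the tool pointing down it reaches from about 0.4 to 0.9 m from the base axis. Payload 5.5 kg.
Tool frame: the origin (TCP) lies midway between the tips of the shut fingers; the grasp point (between the pads) lies 19 mm behind it (manip.grip_depth is the distance from the TCP to the grasp point, in m); z points along the fingers, y is the line along which they close (so a half turn about z gives the same grasp; the last joint's range is limited). The gripper opens to 92 mm and grips with 3 to 60 N. Pads are 19 mm wide; open, the fingers measure 130 mm over their backs; the gripper's body (75 mm by 190 mm) begins 47 mm behind the grasp point.
Start: joints at [-1.011, 0.501, -0.427, 1.55, 0.221, 1.138, -0.21], TCP at [0.19, 0.622, 0.227] pointing down, gripper open.
Joint ranges: [-2.88, 2.88], [-0.31, 2.03], [-1.54, 1.56], [0.2, 2.42], [-1.41, 4.55], [0.19, 2.02], [-2.57, 2.57]. Speed limits (rad/s): [2.57, 2.57, 3.14, 3.14, 3.14, 3.14, 3.14].

### API

Orientations are given as a unit quaternion [x, y, z, w].
In Python, from bench import manip, effector, viewer gives the robot as it stands. Calls block until the motion is done:
- manip.move_pose(position, orientation): joint-space move of the TCP to a pose.
- manip.servo_line(position, ori=None, vel=0.15): straight line of the TCP; ori=None keeps the orientation; vel is the mean speed in m/s.
- manip.movej(angles): joint-space move.
- effector.open_jaws() and effector.close(f_grip=None): open the fingers fully, or close them until they stop; f_grip is the grip in N (None keeps the last).
- manip.sleep(seconds).
- manip.solve_ik(position, orientation): joint angles nearest the present ones, or None.
- viewer.get_image(name): name is "side" or "top"; returns the picture (400x640x3 uint8, red, green, blue); there is no depth.
- viewer.get_calibration(name): a dict with "vfov" (degrees; the focal length in pixels is half the picture's height over the tangent of half this angle, whatever the lens; pixels are square), "cx", "cy" (the principal point, pixels), "eye" and "attitude" of the camera in the world. Camera axes: x right, y down, z forward; pixel columns grow to the right and rows downward; lengths in m; the calibration is good to about 2 mm. A picture is of the moment at which its call begins. get_calibration takes no time and is no camera call.
A pose or a line that the arm cannot do raises manip.PlanningError and nothing moves.
- manip.hand_in(): hands the job in; it is judged then, once.
Readings, each from a call of its own:
- manip.current_clock(): time.
- manip.current_q(): joint angles.
- manip.current_joint_velocities(): joint speeds.
- manip.current_tau(): joint torques, N m.
- manip.current_tool_pos(): TCP position.
- manip.current_tcp_rot(): TCP orientation.
- manip.current_force(): force on the tool from outside, world axes, zero at the start.
- manip.current_wrist_torque(): the same for the moment, N m.
- manip.current_finger_gap(): finger opening in m.
- manip.current_gripper_force(): force on a finger pad.
Only numpy, scipy, OpenCV 4.12 (cv2) and the standard library are available. Lean on these libraries where they do the work, as an engineer would, in place of code of your own. Each camera call takes 0.05 s, during which the arm holds its last target. There are 200 camera calls.

### The job

Pack the lying screw-cap sample tube for transport: lay it flat in the cradle inside the open sample carrier, lengthwise between the four low posts, and let it go. Then push the lid over until it is fully shut, and swing both steel hooks in over the lid, past the springy resistance, until each rests fully home against the post of its catch. Do not shift the sample cup, timer or reagent bottle standing around.

Things in the scene. Friction and masses are not known exactly. Their poses are not given: they have to be found in the camera images.
- tube_mid (a point): centre of the loose screw-cap sample tube, which lies on the worktop (19 mm thick, 95 mm long; centre 9.5 mm above what it lies on). The point's y axis runs along the tube to the cap end, x across it, z up. Grasp across its thickness near the middle. About 20 g
- cradle (a point): where the tube's centre belongs, 9.5 mm above the carrier's inner floor. Axes as the box's: x to its far (hinge) side, y to its left, z up. The tube must lie along y, either way round. Four rubber posts 9 mm high stand beside it at y = 22 to 42 and -42 to -22 mm, with a 32 mm wide trough between them; between y = -22 and 22 mm the sides are free for fingers
- carrier: the sample carrier, an open grey plastic box fixed to the worktop: 130 x 130 mm outside, walls and floor 5 mm thick, rim 45 mm above the worktop; origin under its centre, x to its far (hinge) side. The cradle's centre is 10 mm in -x from the box's centre
- lid (a joint): hinge of the carrier's lid along the box's far rim: 0 = shut, grows as it opens, starts open leaning back on its stop at 1.85 rad. Pushed past upright (1.57) towards the robot it falls shut by itself, slowed a little
- lid_edge (a point): middle of the lid's free edge, half-way through its thickness (lid 130 x 130 mm, 8 mm thick, 0.14 kg). With the lid shut its top is 53 mm above the worktop; open, this edge stands about 170 mm above the worktop: pass well over it
- lid_hinge (a point): middle of the lid's hinge line, 45 mm above the worktop, 75 mm in +x from the cradle centre; same axes as the lid
- hook_left (a joint): hinge of the left hook (box +y side), a bent steel rod 8 mm thick on an upright pivot. 0 = closed over the lid, bent end round the short post; grows as it opens; starts open at 1.35 to 1.75, pointing to box +x; stop at 1.9. Closes clockwise seen from above. Stays where it is left, by light friction, until the sprung plunger of its catch (see the pivot point)
- left_pivot (a point): pivot of the left hook, at the rod's mid height, 60 mm above the worktop. At about 0.33 rad from closed the rod meets a sprung ball plunger in the lid and must be pushed over it (about 2 N at the tab, peak near 0.27 rad); past about 0.1 rad the plunger itself presses the hook home to 0
- left_tab (a point): upright round thumb tab at the free end of the left hook, 54 mm from the pivot: 10 mm thick, standing from 60 to 88 mm above the worktop; this point is 76 mm up. Push it sideways from outside; the post in the lid is only 66 mm high
- hook_right (a joint): hinge of the right hook (box -y side), a bent steel rod 8 mm thick on an upright pivot. 0 = closed over the lid, bent end round the short post; grows as it opens; starts open at 1.35 to 1.75, pointing to box +x; stop at 1.9. Closes anticlockwise seen from above. Stays where it is left, by light friction, until the sprung plunger of its catch (see the pivot point)
- right_pivot (a point): pivot of the right hook, as on the left
- right_tab (a point): thumb tab of the right hook, as on the left
- tube: the sample tube; origin on its underside below its centre
- cup: lidded round sample cup 56 mm wide, 58 mm tall, a bystander standing on the worktop; origin under its centre
- timer: flat square white timer 62 x 62 x 17 mm, a bystander lying on the worktop; origin under its centre
- bottle: small dropper bottle 29 mm wide, 78 mm tall, a bystander standing on the worktop; origin under its centre
There are look-alikes about, which are no part of the job. What is shaped like the tube but pink is not meant.

How it is judged:
On the way, in this order (a step that is already met when the one before it is completed fails the run):
1. the tube lies in the cradle, let go, with the lid still open (horizontal distance between tube_mid and cradle below 0.018 m and x of tube_mid in the frame of cradle between -0.01 and 0.01 m and z of tube_mid in the frame of cradle between -0.004 and 0.004 m and angle between the y axis of tube_mid and the y axis of cradle, either way round below 0.25 rad and contact force between tube and the fingers below 0.05 N and value of joint lid above 1 rad), for 0.2 s.
2. the lid is fully shut (value of joint lid below 0.04 rad), for 0.2 s.
3. both hooks rest fully home in their catches (value of joint lid below 0.04 rad and value of joint each of hook_left, hook_right below 0.07 rad), for 0.2 s.
At the end, for the whole second after the job is handed in: the tube lies flat in the cradle (centre within 10 mm across and 18 mm in all of the cradle's centre, height within 4 mm, along the cradle within 0.25 rad), the lid is shut (under 0.04 rad) and both hooks are home (under 0.07 rad) (all of step 3 and horizontal distance between tube_mid and cradle below 0.018 m and x of tube_mid in the frame of cradle between -0.01 and 0.01 m and z of tube_mid in the frame of cradle between -0.004 and 0.004 m and angle between the y axis of tube_mid and the y axis of cradle, either way round below 0.25 rad); the robot touches nothing.
It fails at once if the cup is shifted by more than 30 mm (distance of cup from where it was at the start of the episode above 0.03 m).
It fails at once if the timer is shifted by more than 30 mm (distance of timer from where it was at the start of the episode above 0.03 m).
It fails at once if the bottle is shifted by more than 30 mm (distance of bottle from where it was at the start of the episode above 0.03 m).
It also fails if it takes over 72 s, if anything falls off the work surface, if the arm or the gripper's body presses on something with over 40 N, if the wrist force passes 120 N, or if a joint passes its speed limit or range.

## Working session

There is one attempt and no reset: what is moved stays moved. The work goes in short steps, each a Python script; the robot and the scene stay as the last script left them, time stands still between calls to the robot, and variables do not carry over. Pictures are saved under pics/ and viewed, at most 10 in all, crops included, and the job is handed in when it is done.

```bash
mkdir -p pics; ls; python3 - <<'E'
from bench import manip, effector, viewer
import cv2
for n in("side","top"):
    im=viewer.get_image(n); cv2.imwrite(f"pics/{n}0.png",im[:,:,::-1]); print(n,viewer.get_calibration(n))
print(manip.current_clock(),manip.current_tcp_rot(),manip.grip_depth)
E
```

```text
pics
side {'vfov': 46.19601626064153, 'cx': 320.1012149144989, 'cy': 199.53293861833797, 'eye': array([ 0.33314355, -1.08965093,  0.4580396 ]), 'attitude': array([ 0.80767276, -0.11629879,  0.06538816, -0.57433761])}
top {'vfov': 55.85636682104814, 'cx': 324.25172062345865, 'cy': 207.68729068790148, 'eye': array([ 0.52966328, -0.05729908,  1.01451616]), 'attitude': array([-0.70587229,  0.70743649, -0.02759538,  0.02272484])}
0.1 [ 1.47814258e-01  9.89014752e-01 -8.57776555e-04 -1.72132526e-04] 0.0188
```

View pics/top0.png

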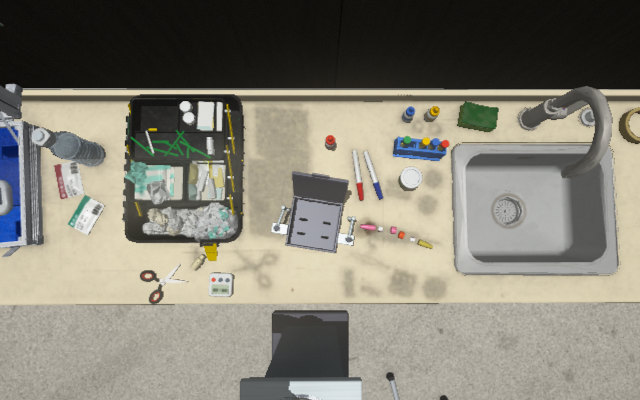

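View pics/side0.png

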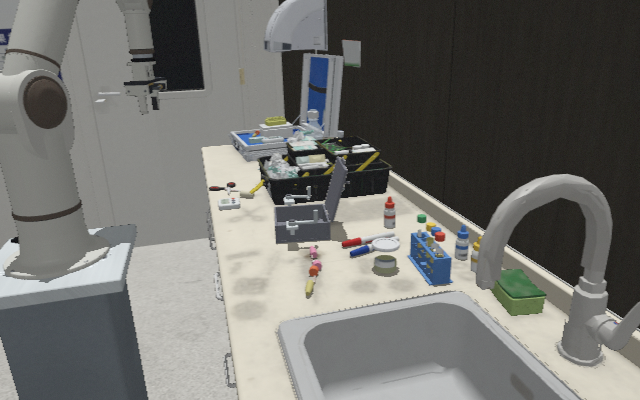

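```bash
python3 - <<'E'
import cv2
a=cv2.imread("pics/top0.png")[160:270,260:450]; b=cv2.imread("pics/side0.png")[150:300,250:440]
cv2.imwrite("pics/c1.png",cv2.resize(a,None,fx=4.2,fy=4.2,interpolation=cv2.INTER_CUBIC))
cv2.imwrite("pics/c2.png",cv2.resize(b,None,fx=4,fy=4,interpolation=cv2.INTER_CUBIC))
E
```

```text
(no output)
```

View pics/c1.png

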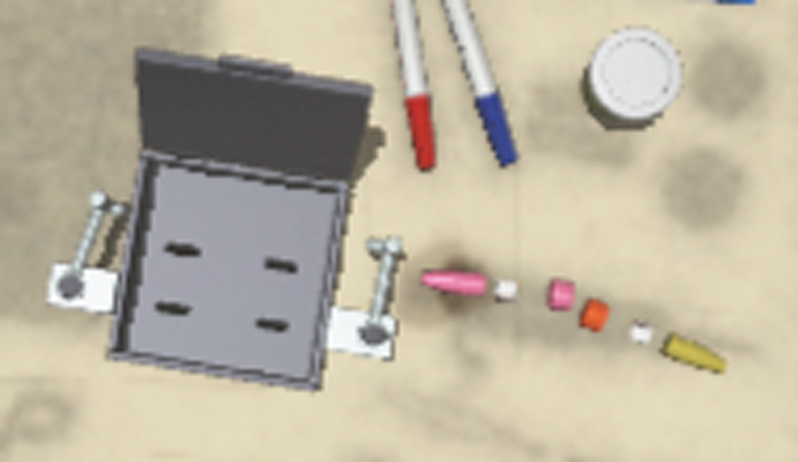

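View pics/c2.png

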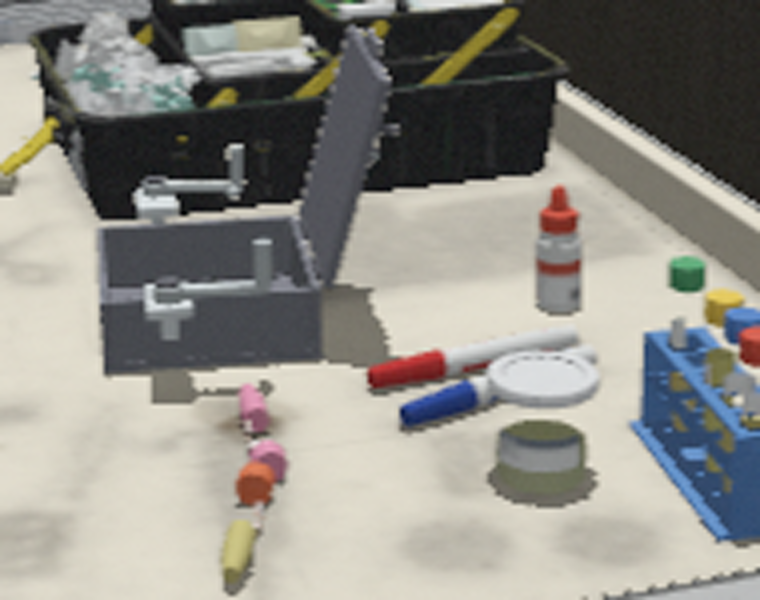

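Seen: the open carrier is at top ≈(315,222). Its lid leans away and the hooks' pivots are at crop 1 (70,285) and (373,333). Two tubes lie end to end: a pink one (top ≈360–397, cap at 393,230) and one with an orange cap (402,235) and a yellow conical end (425,244). The orange/yellow one is the tube meant, because the other is the pink look-alike. The enlarged crop confirms this.

```bash
cat >> h.py <<'E'
YAW=-0.159; BC=np.array([0.559,-0.039]); Rb=np.array([[np.cos(YAW),-np.sin(YAW)],[np.sin(YAW),np.cos(YAW)]])
B=lambda x,y,z: np.array([*(BC+Rb@[x,y]),z])     # box frame -> world
TUBE=np.array([0.5139,-0.3060]); TH=1.2002-np.pi/2
E
python3 - <<'E'
from h import *
for f in(0,np.pi):
    s=-1 if f else 1
    print([None if q is None else np.round(q,2) for q in(manip.solve_ik([*TUBE,.15],ori(TH+f)),manip.solve_ik([*TUBE,.003],ori(TH+f)),
      manip.solve_ik(B(-.01,0,.25),ori(YAW+f,s*.19)),manip.solve_ik(B(-.01,0,.016),ori(YAW+f,s*.19)))])
for h in (np.pi/2,-np.pi/2): print("lid",[None if q is None else np.round(q,2) for q in(manip.solve_ik(B(.15,0,.25),ori(YAW+h)),manip.solve_ik(B(.15,0,.15),ori(YAW+h)))])
E
```

```text
[array([ 0.  ,  0.54,  0.66,  1.78, -0.39,  0.96,  0.45]), array([-0.12,  0.88,  0.86,  1.85, -0.89,  0.86,  0.83]), array([-0.18,  0.15,  0.2 ,  1.96, -0.  ,  0.85, -0.14]), array([-0.06,  0.52,  0.07,  2.11, -0.02,  0.32, -0.15])]
[array([-0.36,  0.94,  1.35,  1.79, -0.97,  1.27, -2.24]), array([-0.34,  1.28,  1.35,  1.85, -1.35,  1.28, -2.06]), array([ 1.05,  0.41, -1.28,  1.92,  0.55,  0.98,  2.52]), array([ 0.31,  0.55, -0.38,  2.1 ,  0.61,  0.39,  2.43])]
lid [array([ 0.08,  0.56, -0.04,  1.36,  0.02,  1.22,  1.45]), array([ 0.1 ,  0.64, -0.08,  1.46,  0.06,  1.04,  1.42])]
lid [array([-0.17,  0.57,  0.34,  1.37, -0.19,  1.23, -1.54]), array([-0.19,  0.67,  0.37,  1.47, -0.26,  1.05, -1.5 ])]
```

```bash
python3 - <<'E'
from h import *
p=manip.current_tool_pos()
manip.servo_line([p[0]+.1,p[1]-.05,.32],vel=.25)
manip.move_pose([*TUBE,.30],ori(TH))
manip.servo_line([*TUBE,.06],vel=.25)
print(manip.current_clock(),manip.current_tool_pos())
for n in("top","side"):
    im=viewer.get_image(n); 
    if n=="side": cv2.imwrite("pics/s1.png",cv2.resize(im[120:330,200:460,::-1],None,fx=2.8,fy=2.8,interpolation=cv2.INTER_CUBIC))
E
```

```text
5.1583 [ 0.51486241 -0.30673759  0.06126941]
```

View pics/s1.png

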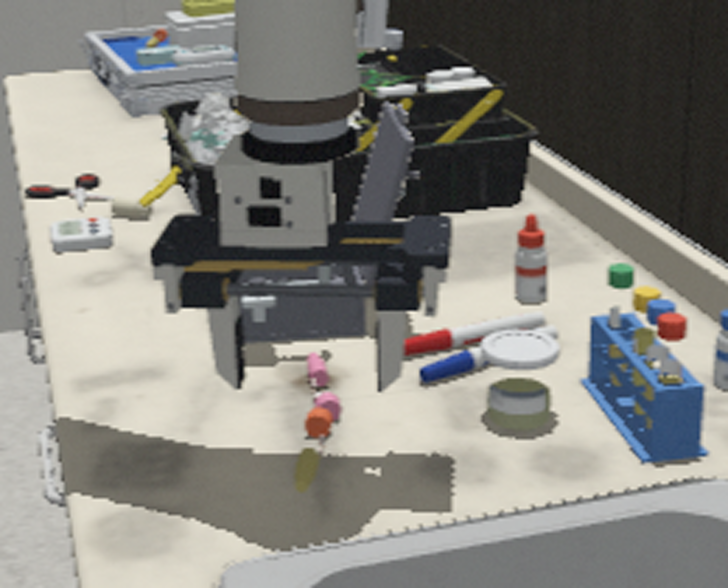

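The gripper straddles the orange/yellow tube (crop: cap ≈(318,420), tip ≈(307,468)), with the lid still leaning open behind it. The fingers taper at their tips. I'll grasp now.

```bash
python3 - <<'E'
from h import *
manip.servo_line([*TUBE,.003],vel=.1)
effector.close(f_grip=8)
print(manip.current_finger_gap(),manip.current_gripper_force())
manip.servo_line([*TUBE,.26],vel=.25)
print(manip.current_finger_gap(),manip.current_gripper_force())
manip.move_pose(B(-.01,0,.24),ori(YAW,.19))
print(manip.current_clock(),manip.current_tool_pos(),B(-.01,0,.24))
for n in("top","side"):
    im=viewer.get_image(n); cv2.imwrite(f"pics/{n}2.png",im[:,:,::-1])
a=cv2.imread("pics/side2.png")[80:280,220:420];b=cv2.imread("pics/top2.png")[110:310,220:420]
cv2.imwrite("pics/v2.png",cv2.resize(np.hstack([a,b]),None,fx=2,fy=2,interpolation=cv2.INTER_CUBIC))
E
```

```text
0.015199231960633159 7.979747503995895
0.015875167765052645 7.979828864336014
9.375 [ 0.5493409  -0.03921237  0.24005139] [ 0.54912614 -0.03741669  0.24      ]
```

View pics/v2.png

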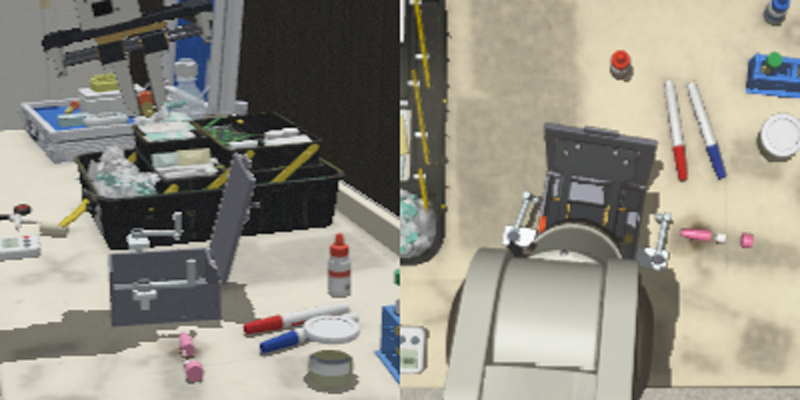

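The tube is held: its orange cap shows at left view (148,100) above the carrier. The gripper leans toward the robot as intended, away from the lid. I'll lower it in steps, checking force.

```bash
python3 - <<'E'
from h import *
o=ori(YAW,.19); X=-.0115
def st(t): print(t,round(manip.current_clock(),2),np.round(manip.current_tool_pos(),4),np.round(manip.current_force(),1),round(manip.current_finger_gap(),4))
for z,v in((.07,.2),(.035,.08),(.015,.05)):
    manip.servo_line(B(X,0,z),o,vel=v); st(z)
    if np.linalg.norm(manip.current_force())>8: raise SystemExit("contact")
manip.sleep(.2); st("settled"); print(B(X,0,.015))
effector.open_jaws(); st("open")
for z,v in((.06,.06),(.30,.25)):
    manip.servo_line(B(X-.005*(z>.1),0,z),o,vel=v); st(z)
for n in("top","side"):
    im=viewer.get_image(n); cv2.imwrite(f"pics/{n}3.png",im[:,:,::-1])
manip.servo_line(B(-.06,.18,.32),o,vel=.3); st("off")
im=viewer.get_image("top"); cv2.imwrite("pics/top4.png",im[:,:,::-1])
a=cv2.imread("pics/side3.png")[150:250,260:360];b=im[150:250,260:360,::-1]
cv2.imwrite("pics/v3.png",cv2.resize(np.hstack([a,b]),None,fx=4,fy=4,interpolation=cv2.INTER_CUBIC))
E
```

```text
0.07 10.47 [ 0.5486 -0.0377  0.0709] [ 0.5 -0.3 -0.5] 0.0156
0.035 11.07 [ 0.5476 -0.0373  0.0349] [-0.3 -0.5  0.5] 0.0155
0.015 11.62 [ 0.5474 -0.0373  0.0146] [ 0.6 -0.8  0.7] 0.0153
settled 11.82 [ 0.5479 -0.0372  0.0152] [-0.2  0.8  0.9] 0.0155
[ 0.54764506 -0.03717919  0.015     ]
open 12.84 [ 0.558  -0.0389  0.0188] [17.1 -3.6 -7.4] 0.0729
0.06 13.74 [ 0.5467 -0.037   0.0594] [-1.   0.3  0.2] 0.0916
0.3 14.85 [ 0.5417 -0.0363  0.2985] [ 0.   0.1 -0.4] 0.0919
off 15.72 [0.5281 0.1468 0.3192] [-0.3 -0.  -0.9] 0.092
```

View pics/v3.png

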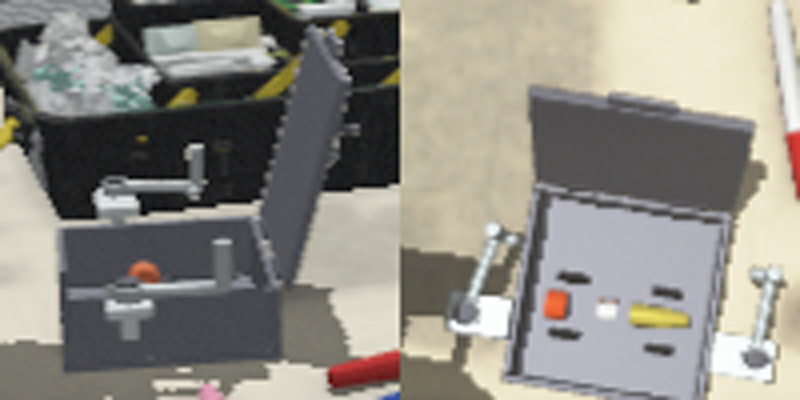

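The tube lies between the four posts: its midpoint in the right view is ≈(617,310), against a post centre of ≈(616,312). The lid is still open. Next I'll push the lid over from behind.

```bash
python3 - <<'E'
from h import *
def st(t): print(t,round(manip.current_clock(),2),np.round(manip.current_tool_pos(),4),np.round(manip.current_force(),1))
effector.close(f_grip=20)
o=ori(YAW+np.pi/2)
manip.move_pose(B(.145,0,.30),o); st("behind")
manip.servo_line(B(.145,0,.145),vel=.2); st("down")
manip.servo_line(B(.03,0,.145),vel=.1); st("push")
manip.servo_line(B(.03,0,.25),vel=.25)
manip.servo_line(B(.06,.19,.22),vel=.3); manip.sleep(.5); st("off")
for n in("top","side"):
    im=viewer.get_image(n); cv2.imwrite(f"pics/{n}5.png",im[:,:,::-1])
a=cv2.imread("pics/side5.png")[150:250,260:360];b=cv2.imread("pics/top5.png")[150:250,260:360]
cv2.imwrite("pics/v5.png",cv2.resize(np.hstack([a,b]),None,fx=4,fy=4,interpolation=cv2.INTER_CUBIC))
# IK for the hook arcs
for s in(1,-1):
  piv=np.array([-.026,.0918*s])
  for t in(1.55,.8,-.03):
    u=np.array([np.sin(t),-s*np.cos(t)]); n=np.array([np.cos(t),s*np.sin(t)])
    p=piv+.054*u+.0155*n
    for f in(0,np.pi):
      q=manip.solve_ik(B(*p,.07),ori(YAW+np.arctan2(u[1],u[0])+f)); print(s,t,round(f,1),p.round(3),None if q is None else np.round(q,2))
E
```

```text
behind 19.07 [ 0.7022 -0.0611  0.3001] [ 0.4  0.1 -0.2]
down 19.99 [ 0.7032 -0.062   0.1465] [ 0.5 -0.4  0.7]
push 21.29 [ 0.5893 -0.0439  0.1451] [-0.1 -0.2 -0.5]
off 23.16 [0.6484 0.1388 0.2203] [ 0.  -0.3  0.4]
1 1.55 0 [0.028 0.106] [-0.55  0.64  0.55  1.8  -0.44  0.82  0.04]
1 1.55 3.1 [0.028 0.106] [ 0.47  0.76 -0.87  1.76  0.7   0.95  2.27]
1 0.8 0 [0.024 0.065] [-0.61  0.67  0.71  1.84 -0.57  0.84 -0.54]
1 0.8 3.1 [0.024 0.065] [-0.16  0.56  0.1   1.83 -0.08  0.76  2.19]
1 -0.03 0 [-0.012  0.037] [-0.93  1.06  1.35  1.95 -1.15  1.2  -0.88]
1 -0.03 3.1 [-0.012  0.037] [-0.26  0.52  0.26  1.93 -0.19  0.72  1.5 ]
-1 1.55 0 [ 0.028 -0.106] [-0.22  0.62  0.57  1.85 -0.45  0.8   0.45]
-1 1.55 3.1 [ 0.028 -0.106] [ 0.97  0.86 -1.09  1.81  0.89  1.05  2.53]
-1 0.8 0 [ 0.024 -0.065] [-0.18  0.58  0.41  1.86 -0.32  0.77  1.02]
-1 0.8 3.1 [ 0.024 -0.065] [-0.71  1.1   1.35  1.88 -1.16  1.24 -1.49]
-1 -0.03 0 [-0.012 -0.037] [-0.13  0.51  0.27  1.95 -0.2   0.71  1.7 ]
-1 -0.03 3.1 [-0.012 -0.037] [-0.58  0.67  0.88  1.96 -0.7   0.84 -1.01]
```

View pics/v5.png

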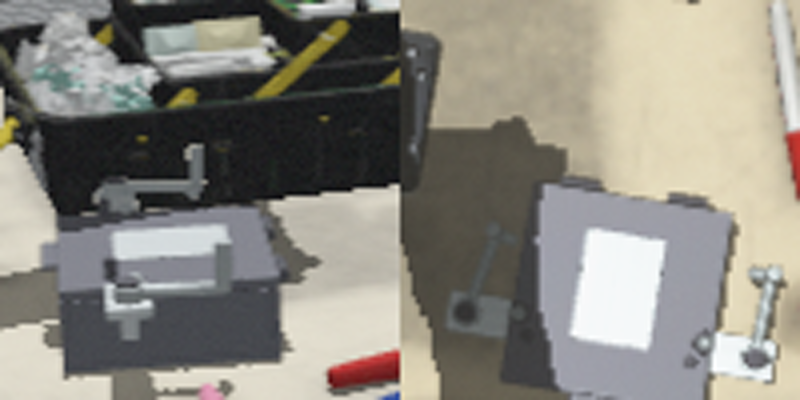

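The lid is shut: its flat label side is up, level on the box in both views. Both hooks are still open. Now I'll sweep the hooks in.

```bash
cat > hook.py <<'E'
from h import *
def st(t): print(t,round(manip.current_clock(),2),np.round(manip.current_tool_pos(),4),np.round(manip.current_force(),1))
def pose(s,t,z=.071,off=.0145):
    u=np.array([np.sin(t),-s*np.cos(t)]); n=np.array([np.cos(t),s*np.sin(t)])
    n=n if True else n
    return B(*(np.array([-.026,.0918*s])+.054*u+off*n),z), ori(YAW+np.arctan2(u[1],u[0]))
def close_hook(s,t0):
    manip.move_pose(*pose(s,t0,.2)); manip.servo_line(pose(s,t0)[0],vel=.2); st("start")
    for t in np.r_[np.arange(t0-.35,.3,-.35),.15,-.06]:
        p,o=pose(s,t); manip.servo_line(p,o,vel=.07); st(round(t,2))
    manip.sleep(.3); st("end")
    manip.servo_line(pose(s,-.06,off=.022)[0],vel=.1); manip.servo_line(pose(s,-.06,.2,.022)[0],vel=.25)
E
python3 - <<'E'
from hook import *
close_hook(1,1.75)
im=viewer.get_image("side"); cv2.imwrite("pics/side6.png",im[:,:,::-1])
st("up")
E
```

```text
start 25.13 [0.6026 0.0712 0.0719] [ 0.7 -0.6  0.2]
1.4 25.63 [0.6046 0.0525 0.0722] [0.4 0.3 0.1]
1.05 26.13 [0.5992 0.0337 0.0712] [ 0.1  0.  -0.5]
0.7 26.63 [0.5883 0.0176 0.071 ] [ 0.  -0.8 -0.1]
0.35 27.13 [0.5727 0.006  0.071 ] [-0.7 -0.6  0.7]
0.15 27.48 [0.562  0.0019 0.071 ] [ 0.6 -0.5  0.1]
-0.06 27.84 [5.533e-01 4.000e-04 7.170e-02] [ 5.7  0.3 -2. ]
end 28.14 [5.533e-01 4.000e-04 7.170e-02] [ 5.8  0.8 -1.8]
up 29.11 [ 0.5564 -0.0011  0.1986] [-0.3 -0.4 -0.3]
```

```bash
python3 - <<'E'
from hook import *
close_hook(-1,1.9)
manip.servo_line(B(-.05,-.2,.3),vel=.3); manip.sleep(.3); st("off")
for n in("top","side"):
    im=viewer.get_image(n); cv2.imwrite(f"pics/{n}7.png",im[:,:,::-1])
a=cv2.imread("pics/side7.png")[150:250,260:360];b=cv2.imread("pics/top7.png")[160:260,265:365]
cv2.imwrite("pics/v7.png",cv2.resize(np.hstack([a,b]),None,fx=4,fy=4,interpolation=cv2.INTER_CUBIC))
E
```

```text
start 31.16 [ 0.5604 -0.1639  0.0718] [-0.6  0.1  0. ]
1.55 31.66 [ 0.5711 -0.1477  0.0723] [-0.7  0.1  0.1]
1.2 32.16 [ 0.5746 -0.129   0.0712] [-0.5  0.   0.4]
0.85 32.66 [ 0.5721 -0.1097  0.071 ] [-0.3 -0.1  0.6]
0.5 33.16 [ 0.5634 -0.0924  0.0711] [ 0.  -0.3  1.1]
0.15 33.66 [ 0.5491 -0.079   0.071 ] [-1.5  0.2  0.4]
-0.06 34.02 [ 0.5416 -0.0744  0.0718] [ 5.9 -1.2 -2.7]
end 34.32 [ 0.5416 -0.0744  0.0717] [ 5.9 -1.  -1.2]
off 36.34 [ 0.4782 -0.2272  0.2992] [-0.4 -0.7 -0.1]
```

View pics/v7.png

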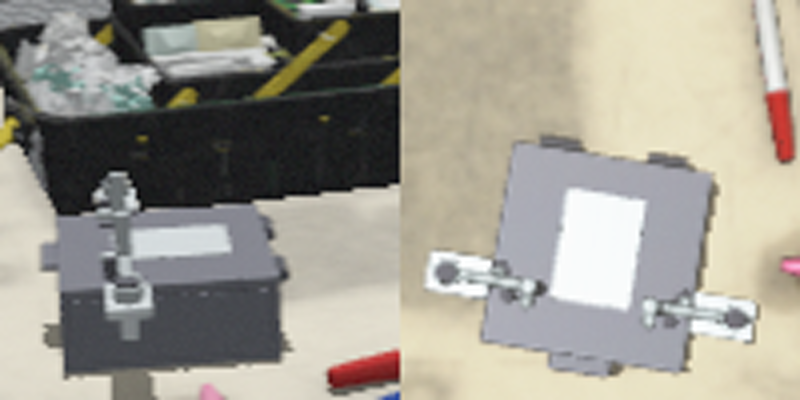

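Both hooks lie across the shut lid. In the right view the tabs are at ≈(525,290) and (650,312), in line with the pivots at (447,271) and (738,318), and both end pushes stopped hard at about 6 N against the posts.

```bash
python3 -c "
from bench import manip
print(manip.hand_in())"
```

```text
the job is handed in; nothing more can be done
None
```

I handed the job in at about 36 s on the robot clock: the tube is in the cradle, the lid is shut and both hooks are home in the final pictures, and the hand-in returned no verdict.

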